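# Prop and press a bedside caddy for screwing on

### The job

Stack the spare tin squarely on the tin that stands in front of the sprung plate without shifting that one, and let it go; then set the small wooden caddy upright on top of the two tins with its tall back towards the plate, centred on it, and push the back square against the plate until the plate is pressed about half-way in, never all the way to its stop. Finish while still holding the caddy there at tin-top height with a steady push, so that I can drive the screws; leave the bottle, whale, comb and spoon where they lie.

Things in the scene. Friction and masses are not known exactly. Their poses are not given: they have to be found in the camera images.
- panel: White painted wooden frame like a small goal, fixed on the nightstand: two posts (18 mm wide, 140 mm over their outer sides, 130 high) and a crossbar 34 mm high whose middle is 112 mm up; all 24 mm thick, with short feet behind. Origin: midway between the posts, at the nightstand's surface; its x axis points through the frame away from the robot, y along the crossbar, z up. Its front face (towards the robot) is at x = -12 mm in this frame.
- plate_face (a point): Centre of the front face of the bare aluminium mounting plate (56 mm wide, 46 high, 8 thick), which floats on two coil springs in front of the crossbar, 112 mm above the nightstand, its lower edge 89 mm above it. Axes as the panel's; the point moves with the plate. At rest it is 57 mm in front of the panel's origin, on its centre line.
- plate (a joint): How far the plate is pressed towards the crossbar (m): 0 at rest, 0.024 at its stop; about half-way is 0.012. The springs push back with 0.6 N per mm (7 N half-way).
- base_tin_center (a point): Centre of the lower of the two alike closed steel tins: 110 mm long (its x axis), 60 wide (y), 42 high, flat top, about 0.45 kg, loose. It stands on the nightstand in front of the plate, long axis pointing at the plate, its end 9 to 15 mm short of the plate's face.
- tin_center (a point): Centre of the spare tin, the same 110 x 60 x 42 mm (x, y, z), 0.2 to 0.4 kg, standing flat at one side. On the first tin its top is 84 mm above the nightstand and its centre 63 mm.
- caddy_center (a point): Centre point of a small open wooden caddy, 110 mm long (x axis), 56 wide (y), walls 38 high and 6 thick; the point lies 19 mm above its underside. The end wall at +x is the tall back: 56 mm high, 6 mm thick, with two screw holes. About 0.15 to 0.25 kg. Standing upright at one side, the back roughly away from the robot. Its waxed underside slides easily on the smooth tins. On the two tins this point is 103 mm above the nightstand.
- caddy_back (a point): Point on the outer face of the caddy's tall back, 55 mm from its centre along its x axis and 28 mm above its underside, midway across.
- pump_bottle: Bystander: empty clear pump bottle, 60 mm diameter, 168 high; origin at the centre of its foot.
- whale: Bystander: grey silicone toy whale, 110 mm long, 56 high; origin at the centre of its underside.
- comb: Bystander: black plastic comb lying flat, 160 x 30 x 4 mm; origin at the centre of its underside.
- spoon: Bystander: steel spoon 160 mm long, lying along its x axis; origin beneath its middle.

How it is judged:
By the outcome, as a careful person would: the job done as asked, in the order asked, and still so for the second after the job is handed in, while the arm keeps its last pose, push and grip.
It also fails if it takes over 72 s, if anything falls off the work surface, if the arm or the gripper's body presses on something with over 40 N, if the wrist force passes 120 N, or if a joint passes its speed limit or range.

### The arm

A 7-joint arm with a two-finger parallel gripper is mounted at the origin on the work surface. World frame = base frame: x ahead of the robot, y to its left, z up, the work surface at z = 0. Lengths are in m, angles in rad, forces in N, time in s.
With the tool pointing down it reaches from about 0.4 to 0.85 m from the base axis. Payload 10.4 kg.
Tool frame: the origin (TCP) lies at the very end of the fingers, on their centre line; the grasp point (between the pads) lies 19 mm behind it; z points along the fingers, y is the direction in which the jaws open and shut (so a half turn about z gives the same grasp; the last joint's range is limited). The gripper opens to 87 mm and grips with 3 to 60 N. Pads are 19 mm wide; open, the fingers measure 117 mm over their backs; the gripper's body (75 mm by 190 mm) begins 51 mm behind the grasp point.
Start: joints at [1.265, 0.332, -0.065, 1.46, 0.022, 1.35, -0.088], TCP at [0.174, -0.6, 0.223] pointing down, gripper open.
Joint ranges: [-2.6, 2.6], [-0.5, 2.12], [-1.47, 1.34], [0.16, 2.42], [-1.27, 4.41], [0.06, 2.06], [-2.6, 2.6]. Speed limits (rad/s): [2.22, 2.22, 2.79, 2.79, 3.14, 3.14, 3.14].

### API

Orientations are given as a unit quaternion [x, y, z, w].
In Python, from station import r gives the robot as it stands. The module is installed in compiled form; this text tells all that it offers.
- The arm moves only by the tool send_rows, never from a script. Its argument "moves" is one flat list of numbers, 4 for each row, row after row: the shift along the world's x, y, z in cm, then the turn about the world's z in rad. In form: [x, y, z, yaw, x, y, z, yaw, ...]. A call has 1 to 8 rows; each row is the pose to reach, as a shift and turn from the pose commanded when the call began; what a row does not reach only later rows make up. A row lasts 1/10 s, in which the tool goes at most 50 mm and 8.59 degrees, less where a joint would pass 70% of its speed; a pose out of reach is approached as far as the arm can. A call with a gripper value outside its range is refused whole. "claw" is the opening, from -1 (shut) to 1 (fully open), set as the call begins (left out, the last holds). The fingers move at their own pace and stop on an object; the grip force is fixed at half the most. Time passes only in rows, so rows that repeat a pose let the fingers close. It gives the time, the measured TCP pose, the force and the opening at its end, in the units of the state.
- r.sense(): the state, without advancing time (a new reading comes with each control period).
- r.capture(name): name is "scene" or "top" or "wrist"; returns a dict with "frame" (480x640x3 uint8, blue, green, red), "z_map" (480x640 float32, m along the optical axis (not along the pixel's ray), 0 where there is no reading), "mtx" (3x3 intrinsics, pixels), "extrinsics" (4x4, takes a point from camera to world coordinates). Camera axes: x right, y up, looking along -z (the intrinsics and any distortion apply to the point x, -y, -z); pixel columns grow to the right and rows downward; lengths in m; the calibration is good to about 2 mm. The wrist camera is an equidistant fisheye: a pixel r from the principal point sees the ray r / f radians off the axis. A picture is of the moment at which its call begins.
- r.hand_in(): hands the job in, once; it reports no verdict.
The state is a dict: "clock": time; "joints": joint angles; "dq": joint speeds; "joint_efforts": joint torques, N m; "tcp_pos": TCP position; "eef_rot": TCP orientation; "force": force on the tool from outside, world axes, zero at the start; "torque": the same for the moment, N m; "opening": finger opening in m.
Only numpy, scipy, OpenCV 4.12 (cv2) and the standard library are available. Lean on these libraries where they do the work, as an engineer would, in place of code of your own. Each camera call takes 0.05 s, during which the arm holds its last target. There are 200 camera calls.

## Working session

There is one attempt and no reset: what is moved stays moved. The work goes in short steps, Python scripts to look and compute and a tool call to move; the robot and the scene stay as the last step left them, time stands still between calls to the robot, and variables do not carry over. Pictures are saved under pics/ and viewed, on a budget of 10 in all, crops included, one or two more only if the job needs it, and the job is handed in when it is done.

Besides the shell and the picture viewer there is one more tool, called after "Call:" in YAML: its name, and indented under it one key for each argument. send_rows: Moves the arm, as the interface text tells. Its arguments: {"type":"object","properties":{"moves":{"type":"array"},"claw":{"type":"number"}},"required":["moves"]}

```bash
mkdir -p pics && cat > h.py <<'E'
import numpy as np, cv2
from station import r
def cap(n):
    d=r.capture(n); return d
def cloud(d):
    K=np.array(d["mtx"]);z=d["z_map"];v,u=np.mgrid[:480,:640]
    p=np.stack([(u-K[0,2])/K[0,0]*z,-(v-K[1,2])/K[1,1]*z,-z],-1)
    T=np.array(d["extrinsics"]);P=p@T[:3,:3].T+T[:3,3];P[z==0]=np.nan
    return P
E
python3 - <<'E'
from h import *
s=r.sense();print({k:np.round(v,3) for k,v in s.items()})
for n in("scene","top"):
    d=cap(n);cv2.imwrite(f"pics/{n}0.png",d["frame"]);np.savez(f"{n}0.npz",**d)
    print(n,np.round(d["mtx"],1).tolist(),np.round(d["extrinsics"],3).tolist(),(d["z_map"]==0).mean())
E
```

```text
{'clock': np.float64(0.0), 'joints': array([ 1.265,  0.333, -0.065,  1.461,  0.022,  1.35 , -0.089]), 'dq': array([ 0.002,  0.002, -0.   ,  0.001,  0.001, -0.001,  0.002]), 'joint_efforts': array([-0.0000e+00, -6.2326e+01,  2.4000e-02, -3.8989e+01, -6.2000e-02,
        4.0000e-02,  0.0000e+00]), 'tcp_pos': array([ 0.174, -0.6  ,  0.222]), 'eef_rot': array([ 0.99 ,  0.141, -0.   , -0.001]), 'force': array([-0.49 , -0.5  , -0.197]), 'torque': array([ 0.032,  0.009, -0.018]), 'opening': np.float64(0.087)}
scene [[446.8, 0.0, 330.5], [0.0, 446.8, 245.0], [0.0, 0.0, 1.0]] [[0.673, -0.497, 0.549, 1.103], [0.74, 0.449, -0.501, -0.476], [0.003, 0.743, 0.669, 0.726], [0.0, 0.0, 0.0, 1.0]] 0.0053092447916666665
top [[505.3, 0.0, 317.8], [0.0, 505.3, 236.8], [0.0, 0.0, 1.0]] [[-0.012, 0.997, -0.076, 0.523], [-1.0, -0.011, 0.023, 0.009], [0.022, 0.076, 0.997, 1.293], [0.0, 0.0, 0.0, 1.0]] 0.004091796875
```

```bash
ls; python3 -c "
import cv2,numpy as np
"
```

```text
h.py
pics
scene0.npz
top0.npz
```

View pics/top0.png

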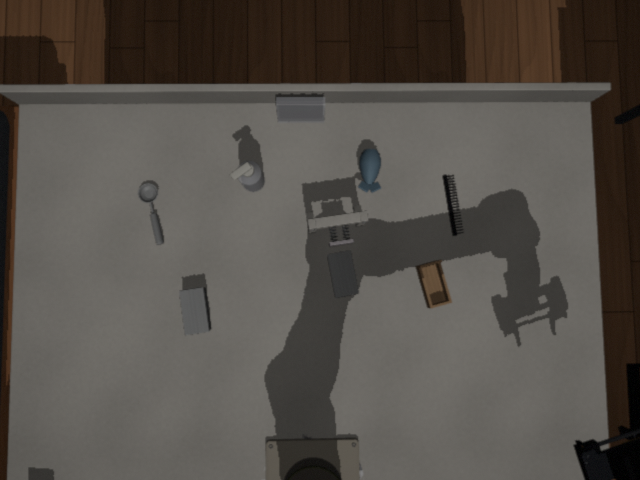

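View pics/scene0.png

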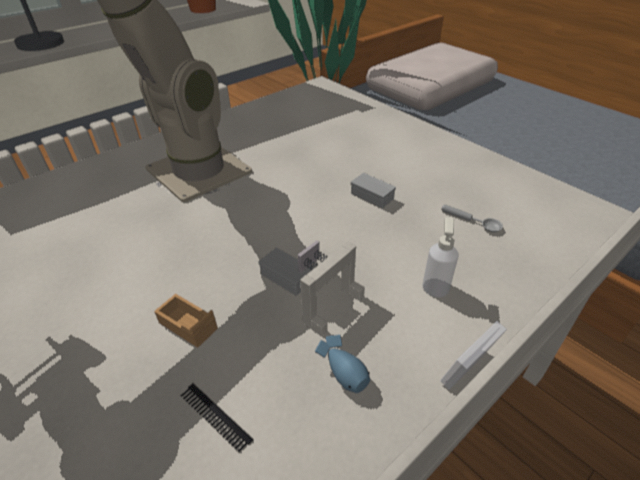

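The top view shows the spare tin at (195,311), base tin (342,274), plate (341,241), crossbar (337,220) and caddy (434,284) with its back towards the panel side. The scene view confirms this arrangement, and the base tin's top is in the arm's shadow. I'll measure from depth.

```bash
cat >> h.py <<'E'
def rect(P,x0,x1,y0,y1,z0,z1):
    m=(P[...,0]>x0)&(P[...,0]<x1)&(P[...,1]>y0)&(P[...,1]<y1)&(P[...,2]>z0)&(P[...,2]<z1)
    q=P[m]
    if len(q)<10: return None
    (c,(w,h),a)=cv2.minAreaRect((q[:,:2]*1000).astype(np.float32))
    if w<h: w,h,a=h,w,a+90   # a = direction of long side
    a=(a+90)%180-90
    return len(q),np.round(c,1),round(w,1),round(h,1),"deg",round(a,2),"z",np.round(np.median(q[:,2])*1000,1)
E
python3 - <<'E'
from h import *
for n in("top","scene"):
    d=np.load(n+"0.npz");P=cloud(d)
    t=cloud(np.load("top0.npz"))
    f=P[(P[...,0]>.3)&(P[...,0]<.7)&(abs(P[...,1])<.5)&(abs(P[...,2])<.02)]
    print(n,"table z",np.median(f[:,2]))
    if n=="top":
        for nm,(u,v) in dict(spare=(195,311),base=(342,274),caddy=(434,284),bar=(337,220),plate=(341,241)).items(): print(nm,P[v,u])
        C={k:P[v,u] for k,(u,v) in dict(spare=(195,311),base=(342,274),caddy=(434,284),bar=(337,220)).items()}
    for k,(z0,z1,w) in dict(spare=(.034,.05,.09),base=(.034,.05,.08),caddy=(.03,.065,.09),bar=(.12,.14,.1)).items():
        c=C[k];print(k,rect(P,c[0]-w,c[0]+w,c[1]-w,c[1]+w,z0,z1))
    c=C["caddy"];print("back",rect(P,c[0]-.09,c[0]+.09,c[1]-.09,c[1]+.09,.05,.065))
    c=C["bar"];print("plate",rect(P,c[0]-.07,c[0]-.03,c[1]-.05,c[1]+.05,.125,.15))
E
```

```text
top table z -0.0005230150951016643
spare [0.43926021 0.2834306  0.04164402]
base [ 0.52498608 -0.077383    0.04712638]
caddy [ 0.49666979 -0.31521954  0.00395939]
bar [ 0.64996903 -0.06213962  0.12816982]
plate [ 0.60023391 -0.06983683  0.14011509]
spare (1130, array([440.5, 287.2]), 109.9, 61.6, 'deg', 8.24, 'z', np.float64(41.4))
base (1073, array([526.7, -78.6]), 109.8, 59.9, 'deg', 9.81, 'z', np.float64(41.4))
caddy (377, array([ 498.6, -308.6]), 110.3, 57.8, 'deg', 14.42, 'z', np.float64(36.9))
bar (732, array([629.4, -66.1]), 139.9, 69.2, 'deg', -82.13, 'z', np.float64(128.8))
back (56, array([ 548.8, -294.9]), 55.4, 5.9, 'deg', -75.18, 'z', np.float64(55.9))
plate (92, array([600.4, -69.9]), 55.9, 10.8, 'deg', -82.22, 'z', np.float64(134.6))
scene table z -0.00031031413730814306
spare (608, array([437.1, 284.5]), 111.8, 64.4, 'deg', 8.02, 'z', np.float64(41.4))
base (947, array([524. , -80.9]), 111.9, 62.5, 'deg', 10.22, 'z', np.float64(41.6))
caddy (775, array([ 495.3, -310.2]), 115.0, 57.5, 'deg', 14.72, 'z', np.float64(37.6))
bar (1009, array([626.8, -67.9]), 142.6, 70.1, 'deg', -82.03, 'z', np.float64(128.7))
back (126, array([ 545.8, -297. ]), 56.0, 10.5, 'deg', -75.61, 'z', np.float64(54.5))
plate (149, array([597.4, -72.3]), 56.5, 10.4, 'deg', -82.3, 'z', np.float64(133.4))
```

Call:
send_rows:
  moves: [22,24,0,-0.14,22,24,0,-0.14,22,24,0,-0.14,22,24,0,-0.14,22,24,0,-0.14,22,24,0,-0.14,22,24,0,-0.14,22,24,0,-0.14]
  claw: 1

```text
clock: 0.9
tcp_pos: [0.3975, -0.3562, 0.2225]
eef_rot: [0.997, 0.075, 0.0, -0.001]
force: [-0.3, -0.8, 0.4]
opening: 0.0872
```

Call:
send_rows:
  moves: [4,36,0,0,4,36,0,0,4,36,0,0,4,36,0,0,4,36,0,0,4,36,0,0,4,36,0,0,4,36,0,0]

```text
clock: 1.7
tcp_pos: [0.4344, 0.0043, 0.2228]
eef_rot: [0.997, 0.074, 0.0, -0.0]
force: [-0.4, -0.2, -0.4]
opening: 0.0874
```

Call:
send_rows:
  moves: [0.6,28.7,0,0,0.6,28.7,0,0,0.6,28.7,0,0,0.6,28.7,0,0,0.6,28.7,0,0,0.6,28.7,0,0,0.6,28.7,0,0,0.6,28.7,0,0]

```text
clock: 2.5
tcp_pos: [0.4407, 0.2862, 0.2219]
eef_rot: [0.997, 0.072, -0.001, 0.0]
force: [0.8, 0.4, 0.4]
opening: 0.0873
```

```bash
cat >> h.py <<'E'
def wcloud(d):
    K=np.array(d["mtx"]);z=d["z_map"];v,u=np.mgrid[:480,:640]
    x=(u-K[0,2])/K[0,0];y=(v-K[1,2])/K[1,1];th=np.hypot(x,y)+1e-9
    k=np.tan(np.minimum(th,1.5))/th
    p=np.stack([x*k*z,-y*k*z,-z],-1)
    T=np.array(d["extrinsics"]);P=p@T[:3,:3].T+T[:3,3];P[(z==0)|(th>1.4)]=np.nan
    return P
E
python3 - <<'E'
from h import *
d=cap("wrist");cv2.imwrite("pics/w1.png",d["frame"]);P=wcloud(d)
print(rect(P,.36,.52,.2,.37,.034,.05))
f=P[abs(P[...,2])<.02];print(np.median(f[:,2]),len(f))
P=cloud(cap("top"));print(rect(P,.36,.52,.2,.37,.034,.05));print(r.sense()["tcp_pos"])
E
```

```text
(6892, array([437.1, 286.2]), 110.3, 59.6, 'deg', 7.82, 'z', np.float64(42.7))
0.0006901603167354109 193909
(270, array([440.8, 287.4]), 109.3, 60.1, 'deg', 7.92, 'z', np.float64(41.2))
[0.44125922 0.28484691 0.22222013]
```

View pics/w1.png

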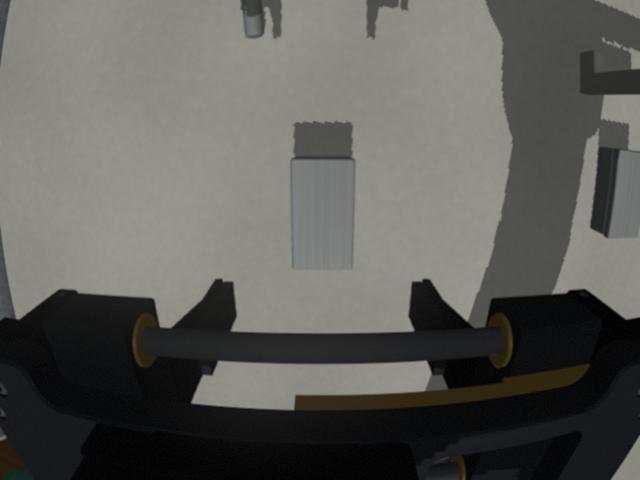

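The wrist view shows the spare tin at (322,213), squarely between the fingers, so I'll descend and grip.

Call:
send_rows:
  moves: [-0.2,0,-17,-0.005,-0.2,0,-17,-0.005,-0.2,0,-17,-0.005,-0.2,0,-17,-0.005,-0.2,0,-19,-0.005,-0.2,0,-20.5,-0.005,-0.2,0,-21,-0.005,-0.2,0,-21,-0.005]

```text
clock: 3.4
tcp_pos: [0.4387, 0.286, 0.0125]
eef_rot: [0.998, 0.068, -0.0, 0.0]
force: [-0.4, 0.5, 1.1]
opening: 0.0869
```

Call:
send_rows:
  moves: [0,0,0,0,0,0,0,0,0,0,0,0,0,0,0,0,0,0,0,0,0,0,0,0,0,0,0,0,0,0,0,0]
  claw: -1

```text
clock: 4.2
tcp_pos: [0.4386, 0.2868, 0.0129]
eef_rot: [0.998, 0.069, 0.0, 0.0]
force: [-1.4, -1.7, 6.3]
opening: 0.0597
```

Call:
send_rows:
  moves: [0,0,1,0,0,0,3,0,0,0,6,0,0,0,10,0,0,0,13,0,0,0,15,0,0,0,15,0,0,0,15,0]

```text
clock: 5.0
tcp_pos: [0.4382, 0.2865, 0.1619]
eef_rot: [0.998, 0.069, -0.0, 0.0]
force: [-0.2, 0.9, -3.5]
opening: 0.0598
```

Call:
send_rows:
  moves: [4.3,-18,0,0.036,4.3,-18,0,0.036,4.3,-18,0,0.036,4.3,-18,0,0.036,8.6,-36.6,0,0.036,8.6,-36.6,0,0.036,8.6,-36.6,0,0.036,8.6,-36.6,0,0.036]

```text
clock: 5.8
tcp_pos: [0.5234, -0.0824, 0.1605]
eef_rot: [0.996, 0.086, -0.001, -0.0]
force: [-0.0, 0.3, -3.6]
opening: 0.0599
```

Call:
send_rows:
  moves: [0,0,0,0,0,0,-3,0,0,0,-6,0,0,0,-7.5,0,0,0,-7.5,0,0,0,-7.5,0]

```text
clock: 6.4
tcp_pos: [0.5245, -0.0788, 0.0878]
eef_rot: [0.996, 0.087, -0.0, -0.0]
force: [0.2, 0.2, -2.4]
opening: 0.0599
```

```bash
python3 - <<'E'
from h import *
s=r.sense();print(s["tcp_pos"],s["eef_rot"],s["force"])
d=cap("wrist");cv2.imwrite("pics/w2.png",d["frame"]);np.savez("w2.npz",**d)
d=cap("scene");np.savez("s2.npz",**d);cv2.imwrite("pics/s2.png",cv2.resize(d["frame"][180:380,200:440],None,fx=3,fy=3,interpolation=cv2.INTER_CUBIC))
E
```

```text
[ 0.52454441 -0.07881074  0.08780501] [ 9.96204950e-01  8.70381535e-02 -1.14084737e-04 -2.10699111e-04] [ 0.23511557  0.16406658 -2.42582285]
```

View pics/w2.png

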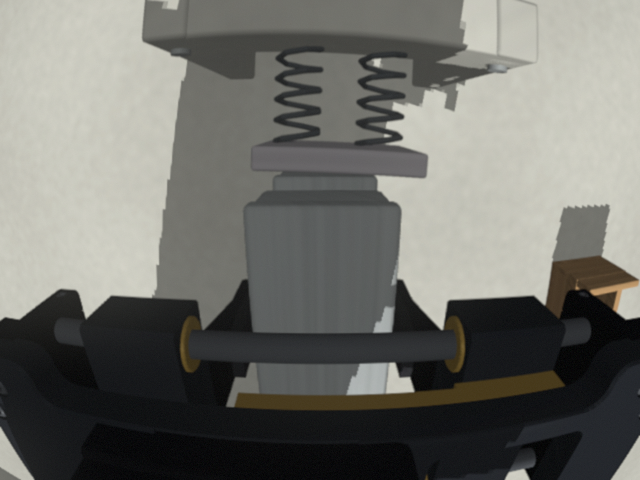

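View pics/s2.png

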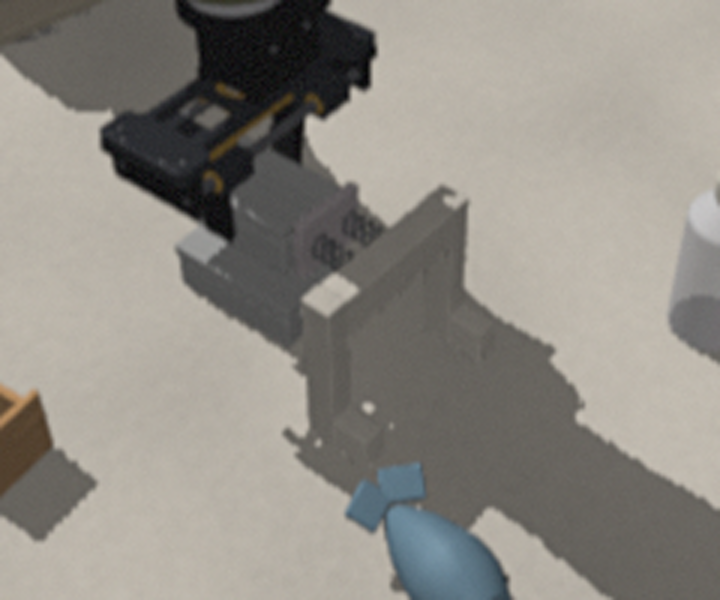

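Wrist view: the held tin (centre ~(322,300), front edge at row 205) is above the base tin, whose front edge shows at (325,183) close under the plate (row 172). The scene view shows both tins' near sides, held one directly above the base. Measuring the offset from depth.

```bash
python3 - <<'E'
from h import *
a=np.radians(9.97);u=np.array([np.cos(a),np.sin(a)]);v=np.array([-u[1],u[0]])
c=np.array([.5246,-.0788])
for n,f in(("w2",wcloud),("s2",cloud)):
    P=f(np.load(n+".npz")).reshape(-1,3);P=P[np.isfinite(P[:,0])]
    X=(P[:,:2]-c)@u*1000;Y=(P[:,:2]-c)@v*1000;Z=P[:,2]*1000
    for nm,z0,z1,s0,s1 in(("held",112,121,80,110),("base",38,46,8,36)):
        m=(Z>z0)&(Z<z1)&(X>-62)&(X<62)&(abs(Y)<40)
        if m.sum()>20:
            print(n,nm,"top n",m.sum(),"z",np.median(Z[m]),"X 99.5%",np.percentile(X[m],[.5,99.5]),"Y",np.percentile(Y[m],[.5,99.5]))
            e=m&(X>30); 
            if e.sum()>20: print("   front part Y",np.percentile(Y[e],[1,99]),"Xmax",np.percentile(X[e],99))
        m=(Z>s0)&(Z<s1)&(X>5)&(X<50)&(abs(Y+30)<8)
        if m.sum()>10:
            k=np.polyfit(X[m],Y[m],1);print("   -y side",m.sum(),"Y at X=0",k[1]," slope deg",np.degrees(k[0]),"med",np.median(Y[m]))
        m=(Z>s0)&(Z<s1)&(abs(Y)<24)&(abs(X-55)<9)
        if m.sum()>10:
            k=np.polyfit(Y[m],X[m],1);print("   front face",m.sum(),"X at Y=0",k[1]," slope deg",np.degrees(k[0]))
E
```

```text
w2 held top n 24066 z 117.52198894653895 X 99.5% [-34.96053846  53.4646765 ] Y [-35.41872577  35.25360783]
   front part Y [-29.16296544  29.01889124] Xmax 53.49822662695966
   -y side 217 Y at X=0 -20.19075445597076  slope deg -83.2644890380891 med -35.41397400250211
   front face 1228 X at Y=0 52.369718224496204  slope deg -0.01284010867459456
w2 base top n 1448 z 42.44373523639472 X 99.5% [46.09512649 53.59559573] Y [-30.78539761  28.09396766]
   front part Y [-30.31606142  27.89187693] Xmax 53.54867247121757
   front face 149 X at Y=0 52.639087803383035  slope deg -0.34173079877697204
s2 held top n 631 z 117.18935930416264 X 99.5% [-30.22849005  54.51710584] Y [-37.48617992  35.73002403]
   front part Y [-30.78195591  29.1919422 ] Xmax 54.59144142109521
   -y side 167 Y at X=0 -30.97040194033256  slope deg 3.2360343483478986 med -28.98515175595357
   front face 19 X at Y=0 47.88227203645448  slope deg -13.463441252115741
s2 base top n 555 z 41.520676914752585 X 99.5% [-54.90926115  54.3146271 ] Y [-32.40677895  24.09776986]
   front part Y [-31.70489466  24.57066266] Xmax 54.41391784603156
   -y side 129 Y at X=0 -30.47303024173563  slope deg 0.5698268981197919 med -30.26436155379155
   front face 29 X at Y=0 53.127270870714604  slope deg 2.1482824094393926
```

Call:
send_rows:
  moves: [0,-0.1,0,0.003,0,-0.1,-1,0.003,0,-0.1,-2,0.003,0,-0.1,-2.6,0.003,0,-0.1,-3,0.003,0,-0.1,-3.1,0.003,0,-0.1,-3.1,0.003,0,-0.1,-3.1,0.003]

```text
clock: 7.3
tcp_pos: [0.5247, -0.0802, 0.0568]
eef_rot: [0.996, 0.088, 0.0, 0.0]
force: [-0.0, 0.3, -2.7]
opening: 0.0598
```

Call:
send_rows:
  moves: [0,0,-0.05,0,0,0,-0.1,0,0,0,-0.15,0,0,0,-0.2,0,0,0,-0.2,0]

```text
clock: 7.8
tcp_pos: [0.5247, -0.0802, 0.0549]
eef_rot: [0.996, 0.088, 0.0, 0.0]
force: [-2.5, -0.7, 1.3]
opening: 0.0595
```

Contact is made (force z went from −2.7 to +1.3 N), so I'll release and lift.

Call:
send_rows:
  moves: [0,0,0,0,0,0,0,0,0,0,0,0,0,0,0,0,0,0,0,0,0,0,0,0]
  claw: 0.8

```text
clock: 8.4
tcp_pos: [0.5245, -0.0802, 0.0546]
eef_rot: [0.996, 0.088, 0.0, 0.0]
force: [1.2, 0.5, 0.2]
opening: 0.0779
```

Call:
send_rows:
  moves: [0,0,1,0,0,0,3,0,0,0,6,0,0,0,10,0,0,0,14,0,0,0,14,0]

```text
clock: 9.0
tcp_pos: [0.5272, -0.08, 0.2007]
eef_rot: [0.996, 0.088, 0.004, 0.001]
force: [1.2, 1.0, 0.6]
opening: 0.0786
```

Call:
send_rows:
  moves: [-3,-22.8,0,0.08,-3,-22.8,0,0.08,-3,-22.8,0,0.08,-3,-22.8,0,0.08,-3,-22.8,0,0.08,-3,-22.8,0,0.08,-3,-22.8,0,0.08]
  claw: 1

```text
clock: 9.7
tcp_pos: [0.4943, -0.3081, 0.1944]
eef_rot: [0.992, 0.128, 0.0, -0.0]
force: [0.4, 1.1, 0.3]
opening: 0.0866
```

```bash
python3 - <<'E'
from h import *
s=r.sense();print(s["tcp_pos"],s["eef_rot"],s["force"])
for n in("top","scene"):
    P=cloud(cap(n))
    print(n,"stack",rect(P,.43,.587,-.15,.0,.078,.092))
    print("plate",rect(P,.58,.615,-.12,-.02,.125,.15), "bar",rect(P,.56,.7,-.17,.04,.12,.14))
    print("caddy",rect(P,.41,.6,-.40,-.22,.03,.065),rect(P,.41,.6,-.40,-.22,.05,.065))
    m=(P[...,2]>.01)&(P[...,2]<.036)&(P[...,0]>.44)&(P[...,0]<.59)&(P[...,1]>-.14)&(P[...,1]<-.03);q=P[m]
    m2=(P[...,2]>.05)&(P[...,2]<.078)&(P[...,0]>.44)&(P[...,0]<.59)&(P[...,1]>-.14)&(P[...,1]<-.03);q2=P[m2]
    for w in(q,q2):
        if len(w)>20: print("  side line",len(w),cv2.minAreaRect((w[:,:2]*1000).astype(np.float32)))
d=cap("wrist");P=wcloud(d)
print("caddy wrist",rect(P,.41,.6,-.40,-.22,.03,.065),rect(P,.41,.6,-.40,-.22,.051,.065))
cv2.imwrite("pics/w3.png",d["frame"])
E
```

```text
[ 0.49428142 -0.30809537  0.19440511] [ 9.91820925e-01  1.27636575e-01  2.85074960e-05 -3.95769645e-04] [0.36314373 1.14399487 0.30928078]
top stack (1144, array([526.4, -78.7]), 110.0, 60.3, 'deg', 10.15, 'z', np.float64(83.4))
plate (88, array([599.2, -70.3]), 56.3, 7.9, 'deg', -82.22, 'z', np.float64(134.8)) bar (737, array([629.4, -65.9]), 139.7, 69.1, 'deg', -82.29, 'z', np.float64(128.8))
caddy (145, array([ 527.8, -300.1]), 57.3, 50.2, 'deg', -76.61, 'z', np.float64(40.4)) (56, array([ 549.2, -295.9]), 55.5, 6.1, 'deg', -75.77, 'z', np.float64(54.3))
scene stack (926, array([524.2, -81.1]), 110.0, 61.8, 'deg', 10.34, 'z', np.float64(83.5))
plate (154, array([596.5, -72.6]), 56.9, 10.5, 'deg', -82.7, 'z', np.float64(133.5)) bar (999, array([626.5, -67.8]), 140.7, 71.2, 'deg', -82.21, 'z', np.float64(128.6))
caddy (757, array([ 496.3, -309.7]), 113.6, 57.9, 'deg', 14.73, 'z', np.float64(37.6)) (121, array([ 546.4, -296.1]), 57.1, 8.1, 'deg', -74.62, 'z', np.float64(54.9))
  side line 310 ((527.812744140625, -101.575927734375), (110.59406280517578, 18.109939575195312), 10.040852546691895)
  side line 371 ((538.3555908203125, -102.01647186279297), (119.278076171875, 49.64532470703125), 36.84413528442383)
caddy wrist (2809, array([ 494.8, -310.3]), 111.1, 56.5, 'deg', 14.7, 'z', np.float64(38.9)) (511, array([ 545.6, -297.2]), 55.3, 6.2, 'deg', -75.28, 'z', np.float64(56.6))
```

Stack centre matches the base tin's earlier reading within 0.5 mm in both cameras. Caddy is in agreement too; next I grip it.

Call:
send_rows:
  moves: [0.2,-0.2,-5,0,0.2,-0.2,-10,0,0.2,-0.2,-14,0,0.2,-0.2,-17,0,0.2,-0.2,-18,0,0.2,-0.2,-18.3,0,0.2,-0.2,-18.3,0,0.2,-0.2,-18.3,0]

```text
clock: 10.65
tcp_pos: [0.4976, -0.3106, 0.0135]
eef_rot: [0.992, 0.128, 0.001, 0.001]
force: [-0.2, -0.4, -0.4]
opening: 0.0873
```

Call:
send_rows:
  moves: [0,0,0,0,0,0,0,0,0,0,0,0,0,0,0,0,0,0,0,0,0,0,0,0,0,0,0,0,0,0,0,0]
  claw: -1

```text
clock: 11.45
tcp_pos: [0.4964, -0.3102, 0.0116]
eef_rot: [0.992, 0.128, 0.0, 0.0]
force: [-0.7, 0.6, 2.0]
opening: 0.0563
```

Call:
send_rows:
  moves: [0,0,1,0,0,0,3,0,0,0,6,0,0,0,10,0,0,0,14,0,0,0,15,0,0,0,15,0,0,0,15,0]

```text
clock: 12.25
tcp_pos: [0.4957, -0.31, 0.1603]
eef_rot: [0.992, 0.128, -0.001, -0.0]
force: [-0.3, -0.2, -2.6]
opening: 0.0558
```

Call:
send_rows:
  moves: [2.6,22.8,0,-0.12,2.6,22.8,0,-0.12,2.6,22.8,0,-0.12,2.6,22.8,0,-0.12,2.6,22.8,0,-0.12,2.6,22.8,0,-0.12,2.6,22.8,0,-0.12]

```text
clock: 12.95
tcp_pos: [0.5215, -0.0818, 0.16]
eef_rot: [0.998, 0.069, -0.001, -0.0]
force: [0.7, -0.8, -2.9]
opening: 0.0558
```

Call:
send_rows:
  moves: [0,0,-1.5,0,0,0,-3.5,0,0,0,-4.5,0,0,0,-5,0,0,0,-5,0,0,0,-5,0]

```text
clock: 13.55
tcp_pos: [0.5227, -0.0824, 0.1119]
eef_rot: [0.998, 0.068, 0.0, 0.0]
force: [-0.3, 0.7, -1.5]
opening: 0.0553
```

```bash
python3 - <<'E'
from h import *
s=r.sense();c=s["tcp_pos"][:2];q=s["eef_rot"];print(s["tcp_pos"],np.degrees(2*np.arctan2(q[1],q[0])),s["force"])
a=np.radians(7.8);u=np.array([np.cos(a),np.sin(a)]);v=np.array([-u[1],u[0]])
for n in("wrist","scene"):
    d=cap(n);cv2.imwrite(f"pics/{n}4.png",d["frame"]);np.savez(n+"4.npz",**d)
    P=(wcloud if n=="wrist" else cloud)(d).reshape(-1,3);k=np.isfinite(P[:,0])&(P[:,2]>.05);P=P[k]
    X=(P[:,:2]-c)@u*1000;Y=(P[:,:2]-c)@v*1000;Z=P[:,2]*1000
    m=(abs(Z-134.5)<4)&(X>62)&(X<90)&(abs(Y)<40)
    if m.sum()>10: print(n,"plate top",m.sum(),np.median(Z[m]),"X",np.percentile(X[m],[1,99]),"Y",np.percentile(Y[m],[1,99]),cv2.minAreaRect(np.stack([X[m],Y[m]],1).astype(np.float32)))
    zb=s["tcp_pos"][2]*1000-11.6+56
    m=(abs(Z-zb)<4)&(X>44)&(X<62)&(abs(Y)<40)
    if m.sum()>10: print(n,"back top",m.sum(),np.median(Z[m]),zb,"X",np.percentile(X[m],[1,99]),"Y",np.percentile(Y[m],[1,99]),cv2.minAreaRect(np.stack([X[m],Y[m]],1).astype(np.float32)))
E
```

```text
[ 0.52270779 -0.082394    0.11193137] 7.820052477540273 [-0.30109065  0.69046471 -1.5267934 ]
wrist plate top 3105 135.60733168386895 X [70.18226302 77.97742737] Y [-26.7872614   27.57547058] ((74.0571517944336, 0.44704437255859375), (56.00783157348633, 8.103835105895996), 89.93563842773438)
wrist back top 3359 156.83447861566808 156.33136610461105 X [47.90694908 54.03615422] Y [-27.27379356  26.99872504] ((51.029876708984375, -0.04882240295410156), (6.6459832191467285, 56.004493713378906), 0.08240428566932678)
scene plate top 107 134.16895375088544 X [69.44203812 79.08440684] Y [-26.86384768  25.82465572] ((74.36612701416016, -0.13205337524414062), (10.018329620361328, 54.97527313232422), 0.9126884937286377)
scene back top 84 155.76076930895118 156.33136610461105 X [47.32234657 54.87556767] Y [-27.86895905  27.1337587 ] ((51.33945083618164, -0.4959278106689453), (55.23758316040039, 7.938850402832031), 89.37176513671875)
```

View pics/wrist4.png

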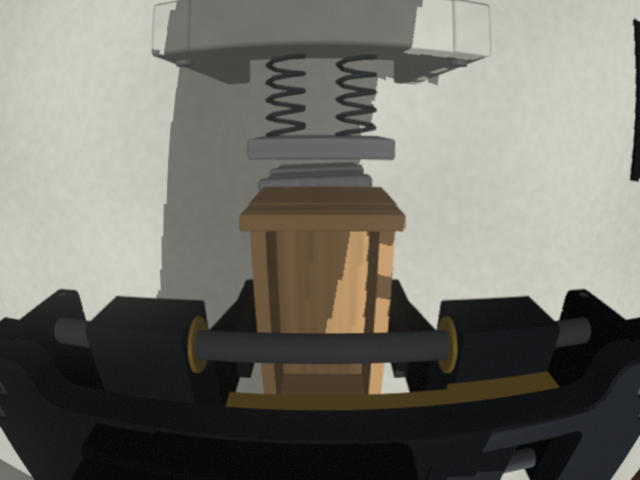

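The wrist view shows the caddy back (322,210) centred on and parallel to the plate (321,148): lateral offset 0.4 mm, gap 16 mm. Lowering onto the tins.

Call:
send_rows:
  moves: [0,0,-0.7,0,0,0,-1.2,0,0,0,-1.4,0,0,0,-1.4,0,0,0,-1.4,0]

```text
clock: 14.15
tcp_pos: [0.5225, -0.0822, 0.0976]
eef_rot: [0.998, 0.068, -0.0, 0.0]
force: [0.6, -0.5, -1.1]
opening: 0.0556
```

Call:
send_rows:
  moves: [0,0,-0.05,0,0,0,-0.1,0,0,0,-0.15,0,0,0,-0.15,0,0,0,-0.15,0]

```text
clock: 14.65
tcp_pos: [0.5224, -0.0822, 0.0961]
eef_rot: [0.998, 0.068, 0.0, 0.0]
force: [-0.1, -0.3, -1.8]
opening: 0.0558
```

Call:
send_rows:
  moves: [0,0,-0.03,0,0,0,-0.06,0,0,0,-0.06,0,0,0,-0.06,0]

```text
clock: 15.05
tcp_pos: [0.5225, -0.0822, 0.0956]
eef_rot: [0.998, 0.068, 0.0, 0.0]
force: [-1.0, -0.1, 0.6]
opening: 0.0557
```

```bash
python3 - <<'E'
from h import *
for i in range(3):
    cap("top");s=r.sense();print(s["tcp_pos"],s["force"])
E
```

```text
[ 0.52252324 -0.08219109  0.09561323] [-1.3564989  -0.190268    0.12211714]
[ 0.52251381 -0.08217746  0.09561506] [-1.47015458 -0.76755672  0.63170434]
[ 0.52252004 -0.08222151  0.09560603] [-1.0994424  -0.31569052  1.00711636]
```

Call:
send_rows:
  moves: [0.2,0.05,0,0,0.4,0.08,0,0,0.6,0.11,0,0,0.8,0.14,0,0,1.0,0.17,0,0,1.2,0.19,0,0,1.4,0.22,0,0,1.4,0.22,0,0]

```text
clock: 16.0
tcp_pos: [0.537, -0.0799, 0.0956]
eef_rot: [0.998, 0.068, 0.0, 0.0]
force: [0.1, -0.3, 2.5]
opening: 0.0559
```

```bash
cat > m.py <<'E'
from h import *
import sys
s=r.sense();c=s["tcp_pos"][:2];q=s["eef_rot"];print(s["clock"],s["tcp_pos"],np.degrees(2*np.arctan2(q[1],q[0])),s["opening"])
a=np.radians(7.8);u=np.array([np.cos(a),np.sin(a)]);v=np.array([-u[1],u[0]])
F=[]
for n in("wrist","scene","top"):
    d=cap(n);F.append(r.sense()["force"]);cv2.imwrite(f"pics/{n}{sys.argv[1]}.png",d["frame"])
    G=(wcloud if n=="wrist" else cloud)(d);P=G.reshape(-1,3);P=P[np.isfinite(P[:,0])&(P[:,2]>.05)]
    X=(P[:,:2]-c)@u*1000;Y=(P[:,:2]-c)@v*1000;Z=P[:,2]*1000
    for nm,z,dz,x0,x1 in(("plate",134.5,3.5,54.5,80),("back",140.,2.5,44,62),("bar",129,4,72,115),("tin",84,3,-60,50)):
        m=(abs(Z-z)<dz)&(X>x0)&(X<x1)&(abs(Y)<(90 if nm=="bar" else 40))
        if m.sum()>10: print(n,nm,m.sum(),"z",round(np.median(Z[m]),1),"X",np.percentile(X[m],[1,99]).round(1),"Y",np.percentile(Y[m],[1,99]).round(1),np.round(cv2.minAreaRect(np.stack([X[m],Y[m]],1).astype(np.float32))[2],2))
    if n!="wrist": print(n,"stack",rect(G,.43,.587,-.15,.0,.078,.092))
F=np.mean(F,0);print("force",F,"along",F[:2]@u)
E
python3 m.py 5
```

```text
16.0 [ 0.53695946 -0.07991482  0.09561505] 7.841892133299058 0.05585485005652893
wrist plate 3930 z 135.5 X [55.6 63.7] Y [-27.4  27.1] 89.36
wrist back 3216 z 140.5 X [47.9 54. ] Y [-27.3  27. ] 89.52
wrist bar 15402 z 129.7 X [100.4 114.8] Y [-67.4  67.1] 89.99
scene plate 108 z 134.3 X [54.7 64.5] Y [-29.   26.3] 89.75
scene back 68 z 139.6 X [48.  55.2] Y [-27.9  27.2] 89.55
scene bar 375 z 128.9 X [101.1 114.9] Y [-70.  67.] 89.39
scene tin 44 z 83.8 X [-54.2  48.5] Y [-31.4 -26.7] 2.56
scene stack (246, array([527. , -84.8]), 110.6, 54.2, 'deg', 9.93, 'z', np.float64(88.7))
top bar 264 z 128.9 X [103.8 114.9] Y [-66.4  69.6] 89.93
top stack None
force [ 1.4351636  -0.26178791  2.55034539] along 1.3863565374146416
```

Call:
send_rows:
  moves: [0.15,0.02,0.02,0,0.3,0.04,0.02,0,0.45,0.06,0.02,0,0.6,0.08,0.02,0,0.75,0.1,0.02,0,0.9,0.125,0.02,0,1.05,0.145,0.02,0,1.05,0.145,0.02,0]

```text
clock: 16.95
tcp_pos: [0.5464, -0.0786, 0.0956]
eef_rot: [0.998, 0.068, -0.001, 0.0]
force: [-5.8, -1.3, 6.4]
opening: 0.0554
```

```bash
python3 m.py 6
```

```text
16.95 [ 0.54635375 -0.07864962  0.09558685] 7.821995028039181 0.055411629866603716
wrist plate 3798 z 135.6 X [54.6 62. ] Y [-27.4  27.1] 0.0
wrist back 3153 z 140.5 X [48.  54.1] Y [-27.2  27.1] 0.78
wrist bar 24470 z 129.8 X [ 91.1 114.4] Y [-67.5  67.2] 89.96
scene plate 101 z 134.5 X [54.6 63.4] Y [-28.2  27. ] 0.43
scene back 71 z 139.4 X [47.8 55.3] Y [-28.   25.2] 88.9
scene bar 661 z 128.8 X [ 91.6 114.9] Y [-69.6  67.3] 0.01
scene tin 38 z 84.0 X [-45.2  43.8] Y [-30.9  16.3] 53.41
scene stack (225, array([526.9, -84.8]), 112.7, 53.3, 'deg', 9.73, 'z', np.float64(89.0))
top bar 493 z 128.7 X [ 94.5 114.6] Y [-67.   69.3] 0.12
top stack None
force [-5.23749074 -0.68627666  7.12672283] along -5.282171067900301
```

Call:
send_rows:
  moves: [0,0,0.04,0,0,0,0.07,0,0.15,0.02,0.07,0,0.3,0.04,0.08,0,0.44,0.06,0.09,0,0.44,0.06,0.09,0,0.44,0.06,0.09,0]

```text
clock: 17.8
tcp_pos: [0.55, -0.0781, 0.0956]
eef_rot: [0.998, 0.068, -0.002, -0.0]
force: [-6.9, -0.4, -1.0]
opening: 0.056
```

```bash
python3 m.py 7
```

```text
17.8 [ 0.54997917 -0.07813978  0.09563715] 7.826117386574256 0.056010887469408306
wrist plate 3778 z 135.6 X [54.6 62. ] Y [-27.3  27. ] 89.97
wrist back 3127 z 140.5 X [48.1 54.1] Y [-27.3  27. ] 89.93
wrist bar 24689 z 129.8 X [ 87.4 110.8] Y [-67.5  67.1] 89.9
scene plate 99 z 134.4 X [54.7 63.1] Y [-28.9  27.4] 0.93
scene back 73 z 139.5 X [47.9 55.3] Y [-27.   26.9] 89.32
scene bar 687 z 128.8 X [ 88.2 111.9] Y [-69.9  67.9] 89.69
scene tin 41 z 83.4 X [-52.5  45.4] Y [-30.2  -6.1] 1.12
scene stack (222, array([527.1, -85.1]), 112.3, 53.1, 'deg', 10.02, 'z', np.float64(88.8))
top bar 567 z 128.6 X [ 90.9 114.3] Y [-67.2  69.2] 0.22
top stack None
force [-6.9853581  -1.02218341 -0.30325186] along -7.059454654363446
```

Pressed about 11.7 mm at 7 N, caddy still at tin-top height. A last look at the stack and bystanders.

```bash
python3 - <<'E'
from h import *
a=np.radians(10.1);u=np.array([np.cos(a),np.sin(a)]);v=np.array([-u[1],u[0]]);c=np.array([.5242,-.0811])
d=cap("scene");cv2.imwrite("pics/s8.png",np.hstack([cv2.resize(d["frame"][190:390,220:420],(600,600),interpolation=cv2.INTER_CUBIC)]))
P=cloud(d)
def side(P):
    q=P.reshape(-1,3);q=q[np.isfinite(q[:,0])];X=(q[:,:2]-c)@u*1000;Y=(q[:,:2]-c)@v*1000;Z=q[:,2]*1000
    for z0,z1 in((6,36),(50,78)):
        m=(Z>z0)&(Z<z1)&(X>-65)&(X<65)&(abs(Y+31)<5);k=np.polyfit(X[m],Y[m],1)
        print(z0,m.sum(),"X",np.percentile(X[m],[1,99]).round(1),"Y0",k[1].round(2),"slope",np.degrees(k[0]).round(2))
side(P);print("before");side(cloud(np.load("scene0.npz")))
g0=cv2.imread("pics/scene0.png");df=cv2.absdiff(g0,d["frame"]).max(2)
for n,(x0,x1,y0,y1) in dict(comb=(180,255,380,455),whale=(312,375,332,395),bottle=(422,462,215,297),spoon=(440,508,203,237)).items(): print(n,df[y0:y1,x0:x1].mean().round(1),(df[y0:y1,x0:x1]>40).sum())
E
```

```text
6 305 X [-52.2  53. ] Y0 -27.9 slope 0.04
50 311 X [-52.5  53.4] Y0 -28.0 slope 0.1
before
6 305 X [-52.1  53.3] Y0 -27.85 slope -0.07Traceback (most recent call last):
  File "<stdin>", line 10, in <module>
  File "<stdin>", line 8, in side
    raise TypeError("expected non-empty vector for x")
TypeError: expected non-empty vector for x
```

View pics/s8.png

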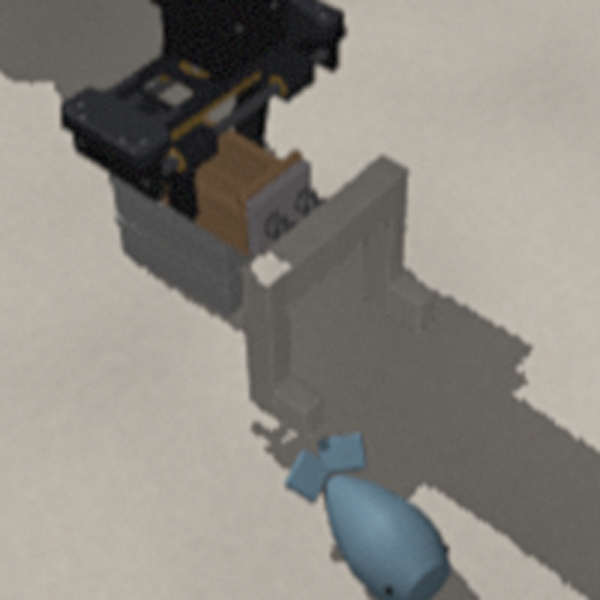

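The two tins are flush (sides at −27.9 and −28.0 mm, base −27.85 before), with the caddy on top pressed against the plate at about (275,205). Handing in.

```bash
python3 - <<'E'
from h import *
s=r.sense();print(s["clock"],s["tcp_pos"],s["force"],s["opening"]);print(r.hand_in())
E
```

```text
18.0 [ 0.54994668 -0.07815416  0.09562965] [-7.32782914 -1.08308839 -0.4912501 ] 0.05599166071477506
the job is handed in; nothing more can be done
None
```

The spare tin is stacked on the base tin and released. The caddy stands on the two tins with its tall back pressed against the plate, and I handed in at 18.0 s while still holding it there.

Last checks:
- **Plate:** it is pressed about 11.7 mm by the wrist camera, with a steady push of about 7 N, well short of the 24 mm stop.
- **Caddy:** its back is square to the plate and centred on it to within about 0.5 mm. It is still at tin-top height, resting lightly on the tins.
- **Tins:** their sides are flush to about 0.1 mm. The base tin is within about 0.3 mm of where it started.

**Not checked:** my last script stopped with an error before it compared the bottle, whale, comb and spoon with the first picture. The whale, seen in the last view, looked untouched. I did not look at the other three again, but no move went near any of the four.

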